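# Put the bathroom things into their fitted trays

### The arm

A 6-joint arm with a two-finger parallel gripper is mounted at the origin on the work surface. World frame = base frame: x ahead of the robot, y to its left, z up, the work surface at z = 0. Lengths are in mm, angles in rad, forces in N, time in s.
With the tool pointing down it reaches from about 375 to 900 mm from the base axis. Payload 3.1 kg.
Tool frame: the origin (TCP) lies on the centre line of the jaws, within the pads' length; the fingertips stand 22 mm ahead of it and the grasp point (between the pads) lies 3 mm ahead of it; z points along the fingers, y is the line along which they close (so a half turn about z gives the same grasp; the last joint's range is limited). The gripper opens to 85 mm and grips with 20 to 120 N. Pads are 22 mm wide; open, the fingers measure 114 mm over their backs; the gripper's body (76 mm by 85 mm) begins 54 mm behind the grasp point. The pads swing forward as they close: fully open they stand 13 mm farther back than shut.
Start: joints at [-1.403, 0.527, 1.433, -0, 1.181, -0.178], TCP at [212.453, -587.759, 214.51] pointing down, gripper open.
Joint ranges: [-3.08, 3.08], [-0.75, 2.2], [0.22, 2.44], [-1.43, 4.57], [0, 2.65], [-2.85, 2.85]. Speed limits (rad/s): [2.79, 2.79, 3.14, 3.14, 3.14, 3.14].

### API

Orientations are given as a unit quaternion [w, x, y, z].
In Python, from rig import arm gives the robot as it stands.
- The arm moves only by the tool move_arm, never from a script. Its arguments are lists of equal length, an entry for each row: "hand": the closure in counts, from 0 (fully open) to 255 (shut); "delta_pos": the shift along the tool's x, y, z in mm, a list of three; "spin": the turn about the tool's z in rad. In form: {"hand": [hand, ...], "delta_pos": [[tx, ty, tz], ...], "spin": [spin, ...]}. A call has 1 to 8 rows; each row shifts and turns the commanded pose from where the row before left it, along the tool's axes as they then stand; what a row does not reach is not made up. A row lasts 1/10 s, in which the tool goes at most 50 mm and 8.59 degrees, less where a joint would pass 70% of its speed; a pose out of reach is approached as far as the arm can. A call is refused whole if a number of a shift passes 50 or a number of a turn 0.15, either way. A call with a gripper value outside its range is refused whole. The fingers move at their own pace and stop on an object; "force" is the grip in N (left out, the last holds). Time passes only in rows, so rows that do not move let the fingers close. It gives the time, the measured TCP pose, the force, the opening and the grip force at its end, in the units of the state.
- arm.state(): the state, without advancing time (a new reading comes with each control period).
- arm.read_camera(name): name is "scene" or "top"; returns a dict with "color" (480x640x3 uint8, blue, green, red), "z_map" (480x640 float32, mm along the optical axis (not along the pixel's ray), 0 where there is no reading), "fx", "fy", "cx", "cy" (pixels), "rvec" (rotation vector, rad) and "tvec" (3), from world to camera coordinates, as OpenCV has them. Camera axes: x right, y down, z forward; pixel columns grow to the right and rows downward; lengths in mm; the calibration is good to about 2 mm. A picture is of the moment at which its call begins.
- arm.sign_off(): hands the job in; it is judged then, once.
The state is a dict: "clock": time; "joint_pos": joint angles; "joint_vel": joint speeds; "joint_torque": joint torques, N m; "eef_pos": TCP position; "eef_rot": TCP orientation; "ft_force": force on the tool from outside, world axes, zero at the start; "torque": the same for the moment, N m; "finger_gap": finger opening in mm; "finger_force": force on a finger pad.
Only numpy, scipy, OpenCV 4.12 (cv2) and the standard library are available. Lean on these libraries where they do the work, as an engineer would, in place of code of your own. Each camera call takes 0.05 s, during which the arm holds its last target. There are 200 camera calls.

### The job

Tidy the vanity: put the pill organiser, the bamboo box, the mirror compact and the glass vial each into the bamboo tray on the glass shelf that is shaped for it, fully down inside its rim and right way up, the vial standing. Set the vial and the compact down gently rather than dropping them, and do not shift the green bottle gripper on the counter or the white pot on the shelf.

Things in the scene. Friction and masses are not known exactly. Their poses are not given: they have to be found in the camera images.
- organiser_center (a point): white plastic weekly pill organiser, a long low bar with seven snap lids on top, loose on the counter at the start: 126 long x 32 wide x 24 high. Point: its centre, 12 above its underside; x along its length, y across its width, z up (all lengths in mm).
- bamboo_box_center (a point): bamboo box with a sliding lid (the lid stays shut), loose on the counter at the start: 90 long x 54 wide x 36 high. Point: its centre, 18 above its underside; x along its length, y across its width, z up (all lengths in mm).
- compact_center (a point): round steel mirror compact lying flat, loose on the counter at the start: 64 in diameter, 18 thick. Point: its centre, 9 above its underside; z up (all lengths in mm).
- vial_center (a point): empty clear glass vial with a cork, standing loose on the counter at the start: 28 in diameter, 60 high over all (glass 48, then the cork, 23 in diameter). Point: on its axis, 30 above its underside; z up (all lengths in mm).
- organiser_tray_floor (a point): long narrow fixed bamboo tray for the pill organiser, on the low frosted glass shelf (shelf top 45 above the counter): outside 150 x 56, inside 142 x 48, walls 4 thick and 4 high above the tray's floor. Point: centre of the tray's floor (its upper face, 49 above the counter); x along its length, y across, z up (all lengths in mm).
- box_tray_floor (a point): broad rectangular fixed bamboo tray for the bamboo box, on the glass shelf: outside 114 x 78, inside 106 x 70, walls 4 thick and 4 high above the tray's floor. Point: centre of the tray's floor, 49 above the counter; x along its length, y across, z up (all lengths in mm).
- compact_tray_floor (a point): large round fixed bamboo tray for the compact, on the glass shelf: outside diameter 88, inside 80, wall 4 thick and 4 high above the tray's floor. Point: centre of the tray's floor, 49 above the counter; z up (all lengths in mm).
- vial_tray_floor (a point): small round fixed bamboo tray for the vial, on the glass shelf: outside diameter 52, inside 44, wall 4 thick and 4 high above the tray's floor. Point: centre of the tray's floor, 49 above the counter; z up (all lengths in mm).
- bottle_gripper: green pill bottle gripper lying loose among the things on the counter, to be left alone: about 115 long, 55 wide, 17 high. Point: centre of its underside; x along its length (all lengths in mm).
- cream_pot: small white ceramic pot with a white lid and a little steel knob, standing loose among the trays on the glass shelf, to be left alone: 52 in diameter, 46 high. Point: centre of its underside (all lengths in mm).

How it is judged:
By the outcome, as a careful person would: the job done as asked, in the order asked, and still so for the second after the job is handed in, with the robot touching nothing.
It also fails if it takes over 120 s, if anything falls off the work surface, if the arm or the gripper's body presses on something with over 40 N, if the wrist force passes 120 N, or if a joint passes its speed limit or range.

## Working session

There is one attempt and no reset: what is moved stays moved. The work goes in short steps, Python scripts to look and compute and a tool call to move; the robot and the scene stay as the last step left them, time stands still between calls to the robot, and variables do not carry over. Pictures are saved under pics/ and viewed, at most 16 in all, crops included, and the job is handed in when it is done.

Besides the shell and the picture viewer there is one more tool, called after ">>>" by a JSON object that holds its "fn" and its "kwargs", one argument or row to a line. move_arm: Moves the arm, as the interface text tells. Its arguments: {"type":"object","properties":{"hand":{"type":"array","items":{"type":"number"}},"delta_pos":{"type":"array","items":{"type":"array","items":{"type":"number"}}},"spin":{"type":"array","items":{"type":"number"}},"force":{"type":"number"}},"required":["hand","delta_pos","spin"]}

```bash
mkdir -p pics; ls; python3 - <<'E'
from rig import arm
import cv2,numpy as np,pickle
d={n:arm.read_camera(n) for n in("scene","top")}
pickle.dump(d,open('c0.pkl','wb'))
for n in d: 
    cv2.imwrite(f'pics/{n}0.png',d[n]['color']); print(n,d[n]['fx'],d[n]['rvec'],d[n]['tvec'])
print(arm.state())
E
```

```text
pics
scene 561.7376828081171 [ 2.06401419  0.81837291 -0.42999879] [-368.03886828 -148.26650152 1404.42277555]
top 449.12799810834065 [ 2.17722452 -2.19055714  0.05727299] [  7.57979737 503.67736423 959.61906752]
{'clock': 0.1, 'joint_pos': array([-1.40249855e+00,  5.28378381e-01,  1.43374451e+00, -1.06370785e-05,
        1.18140262e+00, -1.78526506e-01]), 'joint_vel': array([-6.06148010e-04, -2.42584571e-03, -4.84422408e-03,  4.63136198e-04,
        6.64476268e-04, -6.74941883e-05]), 'joint_torque': array([-7.16442573e-04, -4.43303776e+01, -1.78586841e+01, -2.44229150e-04,
        3.88427390e-03, -4.29304208e-06]), 'eef_pos': array([ 212.34240788, -587.12107262,  213.63775559]), 'eef_rot': array([-9.66439672e-04,  9.85000947e-01,  1.72546226e-01,  2.42656789e-08]), 'ft_force': array([-0.3919866 ,  0.6424752 ,  0.36928445]), 'torque': array([ 0.00171288, -0.00153515,  0.01466388]), 'finger_force': 0.0, 'finger_gap': 85.53330093000977}
```

View pics/top0.png

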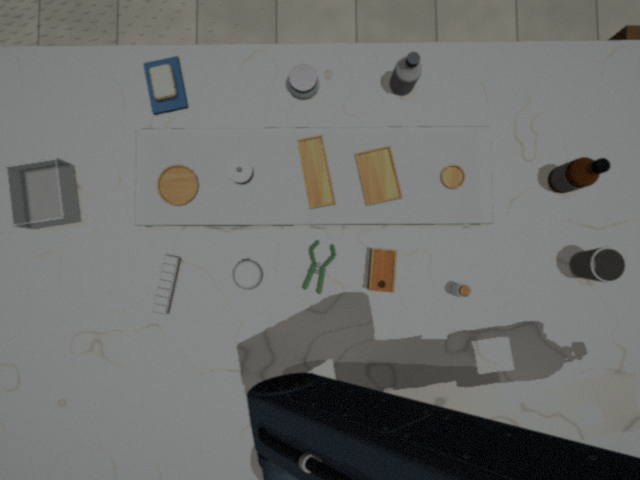

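View pics/scene0.png

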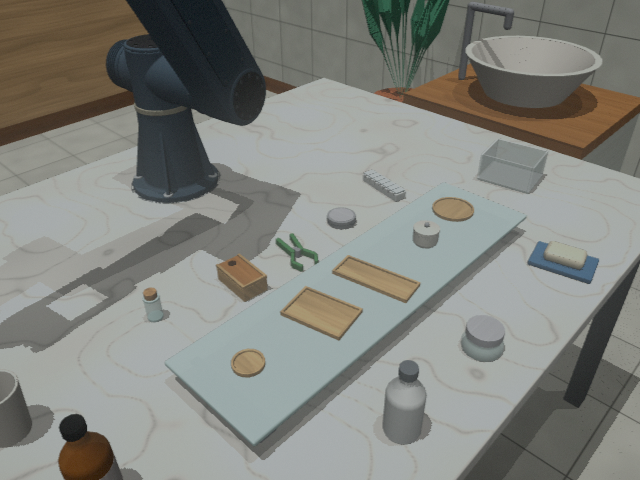

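```bash
cat > h.py <<'E'
import cv2,numpy as np,pickle
def RT(c): return cv2.Rodrigues(np.array(c['rvec'],float))[0],np.array(c['tvec'],float).ravel()
def ray(c,uv,z):
    R,t=RT(c);uv=np.atleast_2d(np.array(uv,float))
    d=np.c_[(uv[:,0]-c['cx'])/c['fx'],(uv[:,1]-c['cy'])/c['fy'],np.ones(len(uv))]@R
    o=-R.T@t
    return o+d*((z-o[2])/d[:,2])[:,None]
def world(c):
    R,t=RT(c);Z=c['z_map'];v,u=np.mgrid[:480,:640]
    P=np.stack([(u-c['cx'])/c['fx']*Z,(v-c['cy'])/c['fy']*Z,Z],-1)-t
    return P@R
def rect(c,mask,z):
    m=np.argwhere(mask)[:,::-1]
    P=ray(c,m,z)[:,:2].astype(np.float32)
    (x,y),(w,h),a=cv2.minAreaRect(P)
    if w<h: w,h,a=h,w,a+90
    return np.round([x,y,w,h,(a+90)%180-90],1)
E
python3 - <<'E'
from h import *
d=pickle.load(open('c0.pkl','rb'));c=d['top']
W=world(c);H=W[...,2]
print('counter',np.median(H[340:360,100:200]),'shelf',np.median(H[200:215,220:290]))
hsv=cv2.cvtColor(c['color'],cv2.COLOR_BGR2HSV)
reg=dict(org=(145,245,190,320,24),comp=(225,250,270,298,18),grip=(295,235,342,298,10),box=(360,240,405,300,36),vial=(440,275,480,305,60),
 tc=(150,155,205,213,53),pot=(222,155,260,192,46+45),to=(292,128,342,212,53),tb=(350,140,406,210,53),tv=(435,160,470,193,53))
for n,(a,b,e,f,z) in reg.items():
    h=H[b:f,a:e];S=hsv[b:f,a:e]
    for k,m in(('depth',(h>(6 if z<50 or n=='vial' else 49 if z==53 else 55))),('sat',S[...,1]>70)):
        M=np.zeros((480,640),bool);M[b:f,a:e]=m
        M=cv2.morphologyEx(M.astype(np.uint8),cv2.MORPH_OPEN,np.ones((2,2)))
        nn,l,st,_=cv2.connectedComponentsWithStats(M)
        if nn<2: continue
        i=1+st[1:,4].argmax();M=l==i
        print(n,k,M.sum(),'maxh',np.percentile(H[M],95).round(1),rect(c,M,z))
big=cv2.resize(c['color'][120:320,130:500],None,fx=2.15,fy=2.15,interpolation=cv2.INTER_CUBIC)
hm=cv2.applyColorMap(np.clip(H[120:320,130:500]*2.5,0,255).astype(np.uint8),cv2.COLORMAP_JET)
cv2.imwrite('pics/crop.png',big);cv2.imwrite('pics/hm.png',cv2.resize(hm,None,fx=2.15,fy=2.15,interpolation=0))
E
```

```text
counter 0.4456377724078661 shelf 44.97435151050931
org depth 943 maxh 26.5 [403.1 312.2 125.   35.7 -11.8]
comp depth 703 maxh 21.2 [423.4 140.   62.9  62.3  45. ]
grip depth 488 maxh 18.3 [438.8 -12.7 110.1  55.7 -17.3]
grip sat 116 maxh 18.3 [432.3   4.7  83.9  16.9 -11.3]
box depth 1160 maxh 37.7 [ 431.3 -148.4   89.8   57.4   -5.2]
box sat 1107 maxh 37.8 [ 430.9 -147.3   88.6   55.8   -5.6]
vial depth 222 maxh 61.8 [ 389.  -304.1   39.4   27.1   82.6]
vial sat 92 maxh 62.7 [ 388.  -312.1   20.4   20.   -46. ]
tc depth 417 maxh 54.3 [612.4 283.4  87.1  85.3  89.6]
tc sat 1286 maxh 53.2 [6.134e+02 2.835e+02 8.350e+01 8.270e+01 6.000e-01]
pot depth 535 maxh 84.9 [6.340e+02 1.439e+02 5.150e+01 5.080e+01 1.000e-01]
to depth 258 maxh 55.4 [619.  -13.3 108.8  55.7  10.4]
to sat 1774 maxh 53.7 [639.7  -8.8 148.8  54.3  10. ]
tb depth 305 maxh 55.0 [ 630.  -140.6  114.4   78.3   11.8]
tb sat 1937 maxh 53.4 [ 630.  -139.4  113.1   77.    12.2]
tv depth 177 maxh 54.5 [ 626.8 -297.9   51.    48.1   -1.4]
tv sat 440 maxh 53.6 [ 626.9 -295.8   48.3   46.7   89.5]
```

View pics/crop.png

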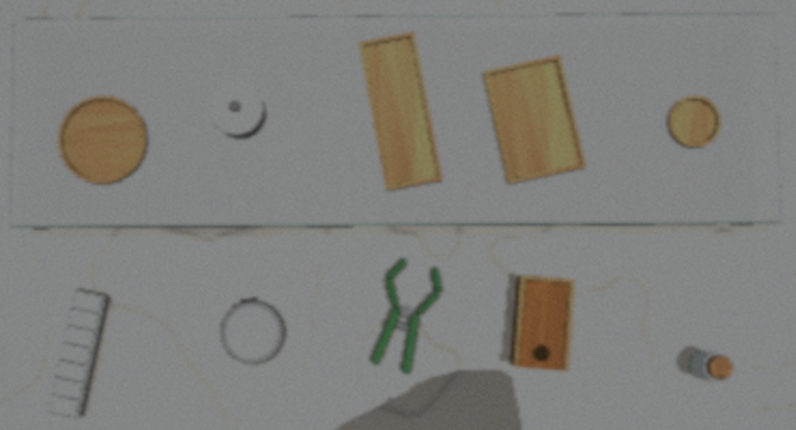

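View pics/hm.png

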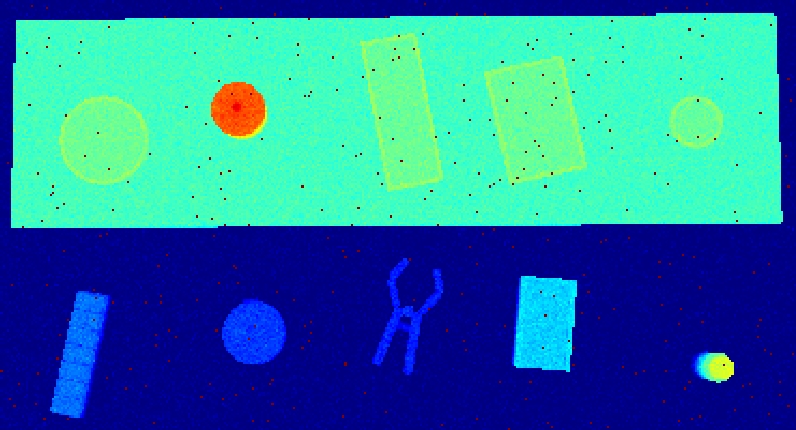

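```bash
python3 - <<'E'
from h import *
d=pickle.load(open('c0.pkl','rb'))
B=dict(org=(403,312,75,24),comp=(423,140,45,18),box=(431,-148,60,36),vial=(388,-312,30,60),grip=(438,-12,70,12),pot=(634,144,40,84),tc=(613,283,55,53),to=(640,-9,85,53),tb=(630,-139,75,53),tv=(627,-296,40,53))
for n,(x,y,r,z) in B.items():
  for cam in('top','scene'):
    W=world(d[cam])
    m=(np.hypot(W[...,0]-x,W[...,1]-y)<r)&(abs(W[...,2]-z)<(2.2 if z==53 else 5))&(d[cam]['z_map']>0)
    m=cv2.medianBlur(m.astype(np.uint8),3)>0
    if m.sum()<10: continue
    P=W[m][:,:2].astype(np.float32);(a,b),(w,h),t=cv2.minAreaRect(P)
    if w<h:w,h,t=h,w,t+90
    print(n,cam,m.sum(),'z',np.median(W[m][:,2]).round(1),np.round([a,b,w,h,(t+90)%180-90],1))
E
```

```text
org top 828 z 23.7 [393.3 169.3 341.6 124.8  85.4]
org scene 385 z 23.6 [ 763.6 -125.3 1243.6   94.9  -51.2]
comp top 690 z 18.2 [420.   85.6 177.4  63.   83.9]
comp scene 396 z 18.1 [ 770.  -226.  1077.2   59.6  -47. ]
box top 1101 z 34.3 [438.5 -90.6 169.1  89.9  84.7]
box scene 939 z 34.4 [ 764.6 -360.6  893.7   87.3  -32.8]
vial top 101 z 59.5 [ 410.3 -163.2  320.    21.4   82.5]
vial scene 113 z 59.8 [ 391.1 -312.1   23.4   21.7  -24.1]
grip top 384 z 15.2 [439.6 -11.3 108.6  53.7 -15.1]
grip scene 453 z 14.1 [444.   -9.5 112.7  56.4 -21.2]
pot top 450 z 81.2 [551.   78.9 276.5  48.7  38.5]
pot scene 300 z 81.1 [ 882.1 -227.4  946.7   50.2  -57.3]
tc top 186 z 52.6 [615.6 285.4  85.5  85.2   9.4]
tc scene 136 z 52.4 [616.7 284.7  89.   86.4 -42.4]
to top 214 z 53.0 [581.3 -16.4 273.   60.3   8.2]
to scene 438 z 52.7 [ 886.3 -274.2  849.9  151.5  -47.7]
tb top 252 z 52.7 [ 632.2 -138.5  113.8   78.3   11.9]
tb scene 486 z 52.5 [ 830.6 -387.   750.9  133.7  -51.5]
tv top 75 z 52.1 [ 629.  -296.5   47.8   47.3   88.7]
tv scene 225 z 52.4 [ 855.7 -469.3  620.8   49.8  -37.7]
```

```bash
cat >> h.py <<'E'
def obj(c,x,y,r,z,tol=5):
    W=world(c);m0=(np.hypot(W[...,0]-x,W[...,1]-y)<r)&(abs(W[...,2]-z)<tol)
    m=(cv2.medianBlur(m0.astype(np.uint8),3)>0)&m0
    if m.sum()<10: return None
    P=W[m][:,:2].astype(np.float32);(a,b),(w,h),t=cv2.minAreaRect(P)
    if w<h:w,h,t=h,w,t+90
    return int(m.sum()),np.round([a,b,w,h,(t+90)%180-90,np.median(W[m][:,2])],1)
E
python3 - <<'E'
from h import *
d=pickle.load(open('c0.pkl','rb'))
B=dict(org=(403,312,75,24),comp=(423,140,45,18),box=(431,-148,60,36),vial=(388,-312,30,60),grip=(438,-12,70,12),pot=(634,144,40,84),tc=(613,283,55,53),to=(640,-9,85,53),tb=(630,-139,75,53),tv=(627,-296,40,53))
for n,(x,y,r,z) in B.items():
  for cam in('top','scene'): print(n,cam,obj(d[cam],x,y,r,z,2.2 if z==53 else 5))
E
```

```text
org top (795, array([404.8, 316.7, 123.8,  33.5, -11.8,  23.8]))
org scene (373, array([406.3, 316.3, 126.3,  33.6, -12.1,  23.6]))
comp top (684, array([425.2, 142.3,  62.7,  62.6,  71.4,  18.2]))
comp scene (392, array([427.1, 142.1,  63.9,  62.9,  13.4,  18.1]))
box top (1050, array([ 433.2, -147.8,   89.9,   54.2,   -5.3,   34.4]))
box scene (930, array([ 434.6, -147.4,   94. ,   58.5,   -4.7,   34.4]))
vial top (100, array([ 390.9, -311.4,   21.3,   20.4,  -89.3,   59.5]))
vial scene (112, array([ 391.1, -312.1,   23.4,   21.7,  -24.1,   59.8]))
grip top (312, array([439.6, -11.3, 108.6,  53.7, -15.1,  14.9]))
grip scene (402, array([444. ,  -9.5, 112.7,  56.4, -21.2,  14. ]))
pot top (398, array([640.4, 147.7,  48.2,  47.7,  -1.4,  81.4]))
pot scene (278, array([641.1, 148.8,  50.2,  47.9,  71.6,  81.2]))
tc top (151, array([615.6, 284.9,  85.6,  83.9,   8.5,  52.7]))
tc scene (119, array([618.5, 284.3,  86.9,  86.3,  -8.5,  52.5]))
to top (175, array([641.9,  -7.6, 149.2,  55.8,  10.4,  53.1]))
to scene (392, array([643. ,  -8.3, 150.8,  60. ,   9.5,  52.7]))
tb top (209, array([ 632.2, -138.5,  113.8,   78.3,   11.9,   52.8]))
tb scene (433, array([ 633.7, -138.8,  115.2,   81.9,   11.6,   52.7]))
tv top (62, array([ 628.8, -297.3,   47.2,   46.2,   -2.1,   52.4]))
tv scene (209, array([ 630.7, -295.6,   50.9,   50.3,  -48.2,   52.5]))
```

```bash
cat >> h.py <<'E'
def pose(s):
    w,x,y,z=s['eef_rot'];return np.array(s['eef_pos']),np.arctan2(2*(x*y+w*z),1-2*(y*y+z*z))
def plan(p,th,target,deg,n):
    """n equal rows (tool-axis shift, spin) to a world target; shift in axes before the row's spin"""
    D=(np.array(target,float)-p)/n;s=-(np.radians(deg)-th)/n;o=[]
    for i in range(n):
        a=th-s*i;c,q=np.cos(a),np.sin(a)
        o.append([round(D[0]*c+D[1]*q,1),round(D[0]*q-D[1]*c,1),round(-D[2],1)])
    print(str(o).replace(' ',''),'spin',round(s,4))
    return np.array(target,float),np.radians(deg)
E
python3 - <<'E'
from h import *
from rig import arm
p,t=pose(arm.state());print(p,t)
p,t=plan(p,t,[340,-370,214],10,6)
p,t=plan(p,t,[480,-60,200],0,8)
p,t=plan(p,t,[405.5,316.5,150],-12,9)
E
```

```text
[ 212.34240788 -587.12107262  213.63775559] 0.34682801546485403
[[np.float64(32.3),np.float64(-26.8),np.float64(-0.1)],[np.float64(31.5),np.float64(-27.7),np.float64(-0.1)],[np.float64(30.7),np.float64(-28.6),np.float64(-0.1)],[np.float64(29.9),np.float64(-29.5),np.float64(-0.1)],[np.float64(29.0),np.float64(-30.3),np.float64(-0.1)],[np.float64(28.1),np.float64(-31.1),np.float64(-0.1)]] spin 0.0287
[[np.float64(24.0),np.float64(-35.1),np.float64(1.8)],[np.float64(23.2),np.float64(-35.6),np.float64(1.8)],[np.float64(22.4),np.float64(-36.1),np.float64(1.8)],[np.float64(21.6),np.float64(-36.6),np.float64(1.8)],[np.float64(20.8),np.float64(-37.1),np.float64(1.8)],[np.float64(20.0),np.float64(-37.5),np.float64(1.8)],[np.float64(19.2),np.float64(-37.9),np.float64(1.8)],[np.float64(18.3),np.float64(-38.4),np.float64(1.8)]] spin 0.0218
[[np.float64(-8.3),np.float64(-41.8),np.float64(5.6)],[np.float64(-9.2),np.float64(-41.6),np.float64(5.6)],[np.float64(-10.2),np.float64(-41.4),np.float64(5.6)],[np.float64(-11.2),np.float64(-41.2),np.float64(5.6)],[np.float64(-12.1),np.float64(-40.9),np.float64(5.6)],[np.float64(-13.1),np.float64(-40.6),np.float64(5.6)],[np.float64(-14.0),np.float64(-40.3),np.float64(5.6)],[np.float64(-15.0),np.float64(-39.9),np.float64(5.6)],[np.float64(-15.9),np.float64(-39.6),np.float64(5.6)]] spin 0.0233
```

>>> {"fn": "move_arm", "kwargs": {
  "hand": [0, 0, 0, 0, 0, 0],
  "delta_pos": [
    [32, -27, 0],
    [31.5, -28, 0],
    [31, -28.5, 0],
    [30, -29.5, 0],
    [29, -30, 0],
    [28, -31, 0]
  ],
  "spin": [0.029, 0.029, 0.029, 0.029, 0.029, 0.029]
}}

```text
clock: 0.7
eef_pos: [340.6, -369.1, 214.2]
eef_rot: [-0.0, 0.996, 0.085, -0.0]
ft_force: [0.3, -0.2, -0.1]
finger_gap: 85.4
finger_force: 0.0
```

>>> {"fn": "move_arm", "kwargs": {
  "hand": [0, 0, 0, 0, 0, 0, 0, 0],
  "delta_pos": [
    [24, -35, 2],
    [23, -35.5, 2],
    [22.5, -36, 2],
    [21.5, -36.5, 2],
    [21, -37, 2],
    [20, -37.5, 2],
    [19, -38, 2],
    [18.5, -38.5, 2]
  ],
  "spin": [0.022, 0.022, 0.022, 0.022, 0.022, 0.022, 0.022, 0.022]
}}

```text
clock: 1.5
eef_pos: [481.2, -59.8, 198.3]
eef_rot: [-0.0, 1.0, -0.002, -0.0]
ft_force: [0.1, 0.9, -0.6]
finger_gap: 85.5
finger_force: 0.0
```

>>> {"fn": "move_arm", "kwargs": {
  "hand": [0, 0, 0, 0, 0, 0, 0, 0],
  "delta_pos": [
    [-8, -42, 5],
    [-9, -41.5, 5],
    [-10, -41.5, 5],
    [-11, -41, 5],
    [-12, -41, 5],
    [-13, -40.5, 5],
    [-14, -40, 5],
    [-15, -40, 5]
  ],
  "spin": [0.023, 0.023, 0.023, 0.023, 0.023, 0.023, 0.023, 0.023]
}}

```text
clock: 2.3
eef_pos: [415.8, 274.5, 158.1]
eef_rot: [0.0, 0.996, -0.094, -0.0]
ft_force: [1.0, 0.5, 0.1]
finger_gap: 85.7
finger_force: 0.0
```

```bash
sed -i 's/round(D\[0\]\*c+D\[1\]\*q,1),round(D\[0\]\*q-D\[1\]\*c,1),round(-D\[2\],1)/*(float(v) for v in np.round([D[0]*c+D[1]*q,D[0]*q-D[1]*c,-D[2]],1))/' h.py
python3 - <<'E'
from h import *
from rig import arm
c=arm.read_camera('scene');W=world(c)
p,t=pose(arm.state());print(p,t)
m=(np.hypot(W[...,0]-p[0],W[...,1]-p[1])<75)&(W[...,2]>60)&(W[...,2]<230)
print('finger low z',np.percentile(W[m][:,2],[0,.5,1,2,5]),m.sum())
plan(p,t,[405.5,316.5,90],-12,4)
v,u=np.argwhere(m).mean(0).astype(int)
im=c['color'][max(0,v-90):v+110,max(0,u-120):u+120];cv2.imwrite('pics/tip.png',cv2.resize(im,None,fx=2.5,fy=2.5))
E
```

```text
[414.20102105 279.88010546 157.65382078] -0.18573257675027668
finger low z [185.24687724 187.61729957 188.56116682 189.44102068 191.10475   ] 342
[[-3.8,-8.6,16.9],[-3.9,-8.6,16.9],[-3.9,-8.5,16.9],[-4.0,-8.5,16.9]] spin 0.0059
```

View pics/tip.png

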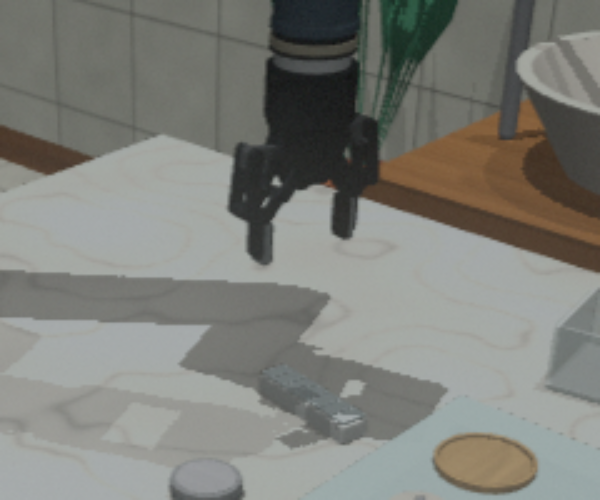

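```bash
python3 - <<'E'
from h import *
from rig import arm
c=arm.read_camera('scene');W=world(c);p,t=pose(arm.state())
m=(np.hypot(W[...,0]-p[0],W[...,1]-p[1])<75)&(W[...,2]>60)&(W[...,2]<230)
v,u=np.argwhere(m).mean(0).astype(int);o=np.array([max(0,u-120),max(0,v-90)])
y=np.array([np.sin(t),-np.cos(t),0])
for s in(1,-1):
  for dz in(0,10,22):
    q=[p+s*50*y-[0,0,dz]]
    px=cv2.projectPoints(np.array(q),c['rvec'],c['tvec'],np.array([[c['fx'],0,c['cx']],[0,c['fy'],c['cy']],[0,0,1.]]),None)[0][:,0]
    print(s,dz,(px-o)*2.5)
g=c['color'].max(2)<60; 
print(c['z_map'][o[1]+100:o[1]+106,o[0]+104])
E
```

```text
1 0 [[251.8371962  295.67432244]]
1 10 [[251.44912108 306.18779656]]
1 22 [[250.9882369  318.67376562]]
-1 0 [[337.67096912 266.77239098]]
-1 10 [[336.90784137 277.02108286]]
-1 22 [[336.00118469 289.19734691]]
[1193.6212 1191.1703 1192.6542 1198.1274 1200.5266 1202.0358]
```

```bash
python3 - <<'E'
from h import *
from rig import arm
c=arm.read_camera('scene');p,t=pose(arm.state());print(p)
y=np.array([np.sin(t),-np.cos(t),0]);K=np.array([[c['fx'],0,c['cx']],[0,c['fy'],c['cy']],[0,0,1.]])
im=c['color'].copy();pr=lambda q:cv2.projectPoints(np.array([q]),c['rvec'],c['tvec'],K,None)[0][0,0]
c0=pr(p).astype(int)
for s in(1,-1):
  for dz,col in((0,(0,0,255)),(22,(0,255,0))):
    cv2.circle(im,tuple(int(a) for a in pr(p+s*50*y-[0,0,dz]).round()),1,col,-1)
cv2.imwrite('pics/tip2.png',cv2.resize(im[c0[1]-70:c0[1]+50,c0[0]-80:c0[0]+80],None,fx=5,fy=5,interpolation=0))
E
```

```text
[415.26932059 274.83921763 157.91215713]
```

View pics/tip2.png

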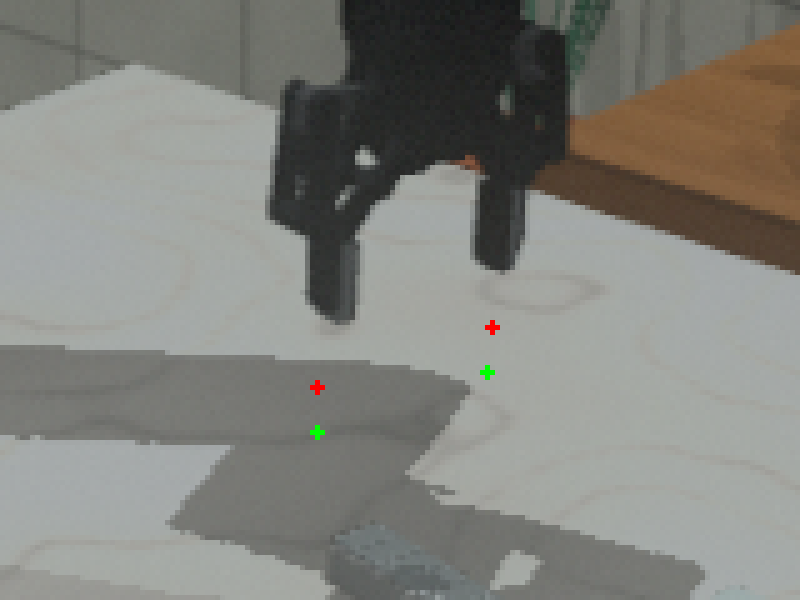

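```bash
python3 - <<'E'
from h import *
from rig import arm
s=arm.state();p,t=pose(s);print(p,t,s['joint_pos'])
y=np.array([np.sin(t),-np.cos(t)]);x=np.array([np.cos(t),np.sin(t)])
for n in('scene','top'):
  c=arm.read_camera(n);W=world(c)
  m=(np.hypot(W[...,0]-p[0],W[...,1]-p[1])<90)&(W[...,2]>60)&(W[...,2]<600)&(c['color'].max(2)<75)
  P=W[m];q=P[:,:2]-p[:2];T=np.c_[q@x,q@y,P[:,2]-p[2]]
  print(n,len(T))
  for a in range(20,200,12):
    k=(T[:,2]>a)&(T[:,2]<=a+12)
    if k.sum()>5: print(a,k.sum(),'x',np.percentile(T[k,0],[2,50,98]).round(),'y',np.percentile(T[k,1],[2,50,98]).round())
E
```

```text
[415.26932059 274.83921763 157.91215713] -0.182038946423086 [ 3.59882648e-01  4.42474263e-01  1.80464436e+00 -4.31545133e-05
  8.95665149e-01  2.11274459e+00]
scene 4376
32 62 x [-9.  6. 13.] y [-47. -42.  55.]
44 80 x [-6.  7. 13.] y [-54. -41.  58.]
56 91 x [-5.  7. 13.] y [-56. -42.  58.]
68 115 x [-8. 10. 15.] y [-72. -41.  72.]
80 231 x [-8. 10. 17.] y [-72.  36.  74.]
92 301 x [-12.  11.  20.] y [-69.  23.  72.]
104 265 x [-10.  12.  21.] y [-67.  21.  71.]
116 339 x [-5. 12. 22.] y [-66.  13.  70.]
128 255 x [-7. 10. 15.] y [-62.  25.  69.]
140 136 x [-8. 24. 39.] y [-15.  27.  38.]
152 208 x [-11.  30.  40.] y [-20.  24.  39.]
164 219 x [-12.  29.  40.] y [-19.  25.  38.]
176 231 x [-15.  28.  40.] y [-18.  25.  38.]
188 149 x [-20.  24.  39.] y [-28.  21.  35.]
top 15647
68 9 x [12. 13. 14.] y [46. 52. 57.]
80 68 x [-8.  5. 13.] y [44. 71. 75.]
92 142 x [-15.   7.  18.] y [33. 41. 74.]
104 100 x [-15.   7.  18.] y [24. 68. 73.]
116 76 x [-12.   6.  19.] y [24. 69. 71.]
128 260 x [-10.   1.  13.] y [37. 58. 69.]
140 63 x [-22.   3.  37.] y [14. 38. 39.]
152 128 x [-28.  11.  38.] y [ 7. 34. 39.]
164 138 x [-25.  13.  39.] y [ 5. 33. 39.]
176 185 x [-23.   6.  38.] y [10. 34. 39.]
188 194 x [-19.  17.  37.] y [10. 31. 37.]
```

```bash
cat >> h.py <<'E'
def tips(c,p,t,r=90,lo=30):
    W=world(c);y=np.array([np.sin(t),-np.cos(t)])
    m=(np.hypot(W[...,0]-p[0],W[...,1]-p[1])<r)&(W[...,2]>lo)&(W[...,2]<400)&(c['color'].max(2)<60)
    P=W[m];return np.percentile(P[:,2],[.1,.5,1,2]).round(1),len(P)
E
python3 - <<'E'
from h import *
from rig import arm
p,t=pose(arm.state())
plan(p,t,[405.5,316.5,90],-12,5)
E
```

```text
[[-3.7,-8.2,13.7],[-3.8,-8.2,13.7],[-3.8,-8.2,13.7],[-3.8,-8.2,13.7],[-3.9,-8.2,13.7]] spin 0.0047
```

>>> {"fn": "move_arm", "kwargs": {
  "hand": [0, 0, 0, 0, 0, 0, 0],
  "delta_pos": [
    [-4, -8, 13.5],
    [-4, -8, 13.5],
    [-4, -8, 13.5],
    [-4, -8, 13.5],
    [-4, -8, 13.5],
    [0, 0, 0],
    [0, 0, 0]
  ],
  "spin": [0.005, 0.005, 0.005, 0.005, 0.005, 0, 0]
}}

```text
clock: 3.25
eef_pos: [404.5, 316.1, 90.6]
eef_rot: [0.0, 0.994, -0.106, -0.0]
ft_force: [-0.3, 0.5, 0.1]
finger_gap: 85.2
finger_force: 0.0
```

```bash
python3 - <<'E'
from h import *
from rig import arm
c=arm.read_camera('scene');p,t=pose(arm.state());print(p,np.degrees(t),tips(c,p,t))
y=np.array([np.sin(t),-np.cos(t),0]);K=np.array([[c['fx'],0,c['cx']],[0,c['fy'],c['cy']],[0,0,1.]])
im=c['color'].copy();pr=lambda q:cv2.projectPoints(np.array([q]),c['rvec'],c['tvec'],K,None)[0][0,0]
c0=pr(p).astype(int)
for s in(1,-1):
  for z,col in((p[2],(0,0,255)),(24,(0,255,0))):
    cv2.circle(im,tuple(int(a) for a in pr([*(p+s*50*y)[:2],z]).round()),1,col,-1)
cv2.imwrite('pics/tip3.png',cv2.resize(im[c0[1]-70:c0[1]+50,c0[0]-80:c0[0]+80],None,fx=5,fy=5,interpolation=0))
E
```

```text
[404.89002117 316.11582733  91.01510729] -12.138220317538938 (array([124.7, 130.3, 134.4, 142.6]), 3753)
```

View pics/tip3.png

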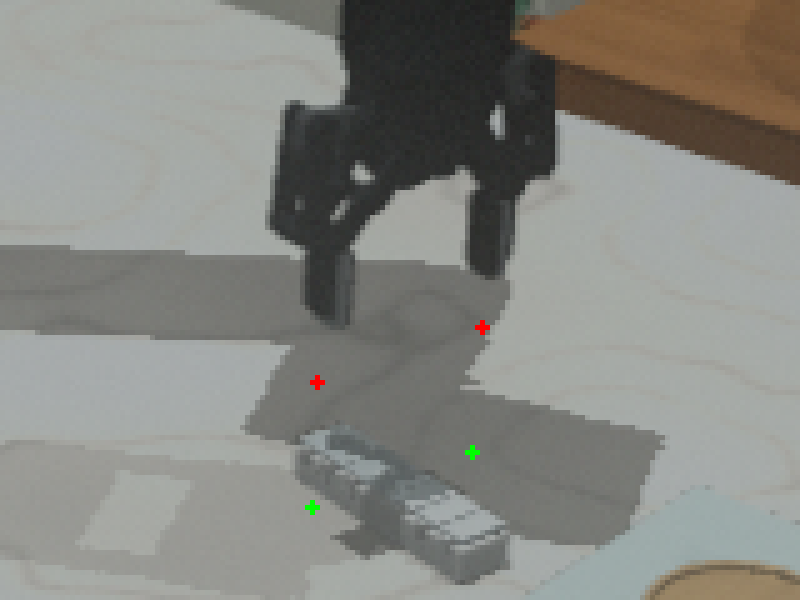

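>>> {"fn": "move_arm", "kwargs": {
  "hand": [120, 120, 120, 120, 120, 120],
  "delta_pos": [
    [0, 0, 10],
    [0, 0, 10],
    [0, 0, 10],
    [0, 0, 10],
    [0, 0, 0],
    [0, 0, 0]
  ],
  "spin": [0, 0, 0, 0, 0, 0]
}}

```text
clock: 3.9
eef_pos: [404.5, 315.9, 50.5]
eef_rot: [0.0, 0.994, -0.106, -0.0]
ft_force: [-0.2, 0.8, 0.3]
finger_gap: 45.3
finger_force: 0.0
```

```bash
cat >> h.py <<'E'
def snap(c,p,t,half,name):
    y=np.array([np.sin(t),-np.cos(t),0]);K=np.array([[c['fx'],0,c['cx']],[0,c['fy'],c['cy']],[0,0,1.]])
    im=c['color'].copy();pr=lambda q:cv2.projectPoints(np.array([q]),c['rvec'],c['tvec'],K,None)[0][0,0]
    c0=pr(p).astype(int);o=np.maximum(c0-[80,70],0)
    for s in(1,-1):
        for dz in range(0,61,10):
            q=pr(p+s*half*y+[0,0,dz]);cv2.circle(im,tuple(int(a) for a in q.round()),0,(0,0,255) if dz%20 else (0,255,0),-1)
    cv2.imwrite(name,cv2.resize(im[o[1]:o[1]+120,o[0]:o[0]+160],None,fx=5,fy=5,interpolation=0))
E
python3 - <<'E'
from h import *
from rig import arm
c=arm.read_camera('scene');s=arm.state();p,t=pose(s);print(p,s['finger_gap'],tips(c,p,t))
snap(c,p,t,s['finger_gap']/2+4,'pics/tip4.png')
E
```

```text
[404.79823127 316.11024538  50.86676514] 45.15909032378105 (array([73.9, 80.3, 87.1, 97.8]), 4558)
```

View pics/tip4.png

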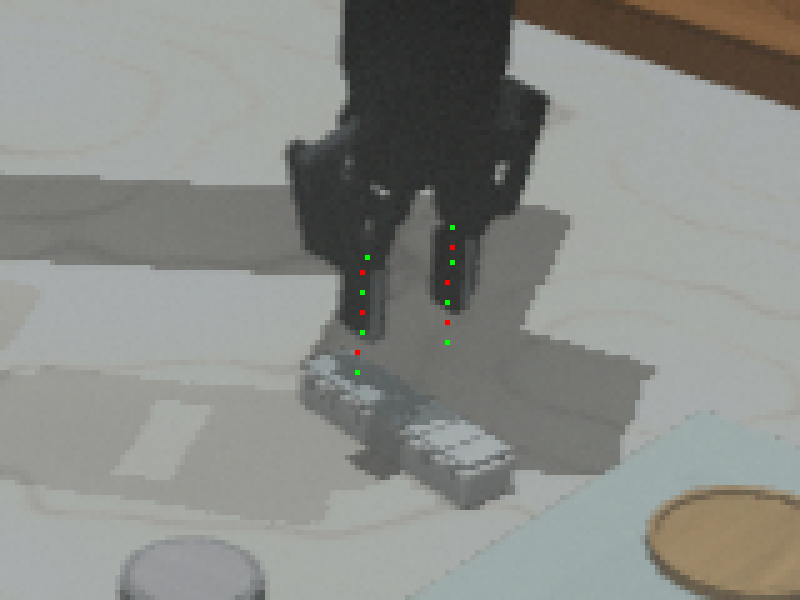

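>>> {"fn": "move_arm", "kwargs": {
  "hand": [95, 95, 95, 95, 95, 95],
  "delta_pos": [
    [0, 0, 8],
    [0, 0, 7],
    [0, 0, 5],
    [0, 0, 5],
    [0, 0, 5],
    [0, 0, 0]
  ],
  "spin": [0, 0, 0, 0, 0, 0]
}}

```text
clock: 4.55
eef_pos: [404.3, 315.9, 20.3]
eef_rot: [0.0, 0.994, -0.106, -0.001]
ft_force: [0.2, -0.1, 0.3]
finger_gap: 53.2
finger_force: 0.0
```

```bash
python3 - <<'E'
from h import *
from rig import arm
c=arm.read_camera('scene');s=arm.state();p,t=pose(s);print(p,s['finger_gap'],s['ft_force'])
snap(c,p,t,s['finger_gap']/2+4,'pics/tip5.png')
E
```

```text
[404.53417776 315.95608404  20.60229558] 53.60602086271045 [-0.02885267 -0.87325426 -0.26015356]
```

View pics/tip5.png

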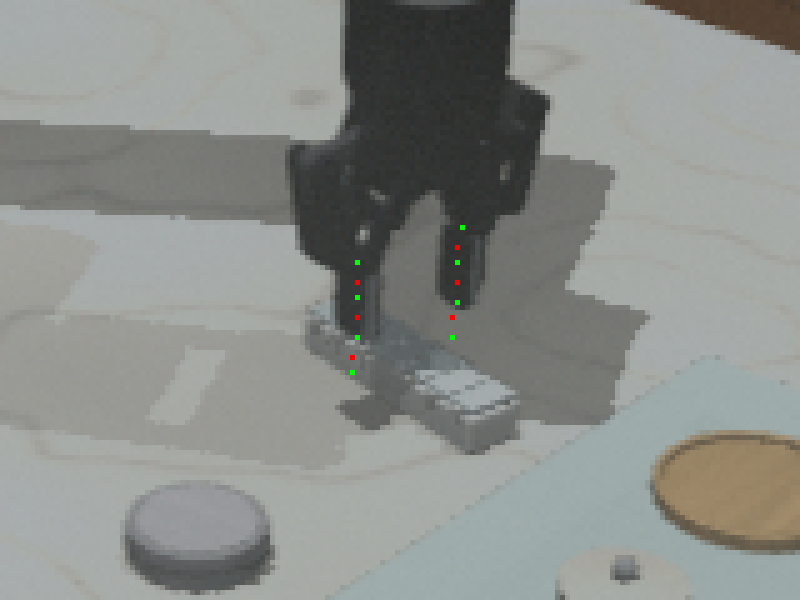

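>>> {"fn": "move_arm", "kwargs": {
  "hand": [95, 95, 95, 95, 95, 95],
  "delta_pos": [
    [0, 0, 6],
    [0, 0, 6],
    [0, 0, 6],
    [0, 0, 6],
    [0, 0, 5],
    [0, 0, 0]
  ],
  "spin": [0, 0, 0, 0, 0, 0]
}}

```text
clock: 5.2
eef_pos: [404.3, 315.8, -8.8]
eef_rot: [0.0, 0.994, -0.106, -0.001]
ft_force: [0.6, 1.1, -0.3]
finger_gap: 53.8
finger_force: 0.0
```

>>> {"fn": "move_arm", "kwargs": {
  "hand": [255, 255, 255, 255, 255, 255],
  "delta_pos": [
    [0, 0, 0],
    [0, 0, 0],
    [0, 0, 0],
    [0, 0, 0],
    [0, 0, 0],
    [0, 0, 0]
  ],
  "spin": [0, 0, 0, 0, 0, 0],
  "force": 30
}}

```text
clock: 5.8
eef_pos: [404.9, 316.1, -7.8]
eef_rot: [-0.0, 0.994, -0.106, 0.0]
ft_force: [-0.3, 0.4, 1.6]
finger_gap: 31.4
finger_force: 30.3
```

```bash
python3 - <<'E'
from h import *
p=np.array([404.5,316,91.]);t=np.radians(-12)
p,t=plan(p,t,[642,-8,91],10,12)
E
```

```text
[[25.0,22.3,-0.0],[24.2,23.1,-0.0],[23.5,23.8,-0.0],[22.7,24.6,-0.0],[21.9,25.3,-0.0],[21.1,26.0,-0.0],[20.3,26.7,-0.0],[19.4,27.3,-0.0],[18.5,27.9,-0.0],[17.6,28.5,-0.0],[16.7,29.0,-0.0],[15.8,29.5,-0.0]] spin -0.032
```

>>> {"fn": "move_arm", "kwargs": {
  "hand": [255, 255, 255, 255, 255, 255],
  "delta_pos": [
    [0, 0, -10],
    [0, 0, -20],
    [0, 0, -25],
    [0, 0, -25],
    [0, 0, -20],
    [0, 0, 0]
  ],
  "spin": [0, 0, 0, 0, 0, 0]
}}

```text
clock: 6.4
eef_pos: [406.5, 317.0, 94.9]
eef_rot: [-0.002, 0.994, -0.106, 0.003]
ft_force: [-0.3, 0.6, -0.6]
finger_gap: 30.9
finger_force: 30.1
```

>>> {"fn": "move_arm", "kwargs": {
  "hand": [255, 255, 255, 255, 255, 255],
  "delta_pos": [
    [25, 22.5, 0],
    [24, 23, 0],
    [23.5, 24, 0],
    [22.5, 24.5, 0],
    [22, 25.5, 0],
    [21, 26, 0]
  ],
  "spin": [-0.032, -0.032, -0.032, -0.032, -0.032, -0.032]
}}

```text
clock: 7.0
eef_pos: [522.5, 152.1, 91.1]
eef_rot: [0.0, 1.0, -0.01, -0.001]
ft_force: [0.4, 0.1, -0.7]
finger_gap: 31.2
finger_force: 30.1
```

>>> {"fn": "move_arm", "kwargs": {
  "hand": [255, 255, 255, 255, 255, 255, 255, 255],
  "delta_pos": [
    [20.5, 26.5, 0],
    [19.5, 27.5, 0],
    [18.5, 28, 0],
    [17.5, 28.5, 0],
    [16.5, 29, 0],
    [16, 29.5, 0],
    [0, 0, 0],
    [0, 0, 0]
  ],
  "spin": [-0.032, -0.032, -0.032, -0.032, -0.032, -0.032, 0, 0]
}}

```text
clock: 7.8
eef_pos: [640.4, -9.6, 90.8]
eef_rot: [-0.0, 0.996, 0.085, -0.001]
ft_force: [-0.4, 0.3, -0.4]
finger_gap: 31.1
finger_force: 30.1
```

```bash
python3 - <<'E'
from h import *
from rig import arm
s=arm.state();p,t=pose(s);print(p,np.degrees(t),s['finger_gap'])
for n in('scene','top'):
  c=arm.read_camera(n);W=world(c)
  h=c['color'].max(2)>75
  c2=dict(c);c2['z_map']=np.where(h,c['z_map'],0)
  print(n,[obj(c2,p[0],p[1],90,z,4) for z in(112,116,120)])
c=arm.read_camera('scene');snap(c,p,t,16,'pics/tip6.png')
E
```

```text
[640.35393823  -9.61176105  90.76402628] 9.734849486334454 31.13738451566034
scene [(224, array([645.9, -23.6, 127.3,  27.7,  21.3, 112. ])), (237, array([646.9, -24. , 127.8,  29.8,  22.4, 116.1])), (625, array([641.4, -11.1, 123.8,  40.7,   6.8, 121.7]))]
top [None, None, None]
```

View pics/tip6.png

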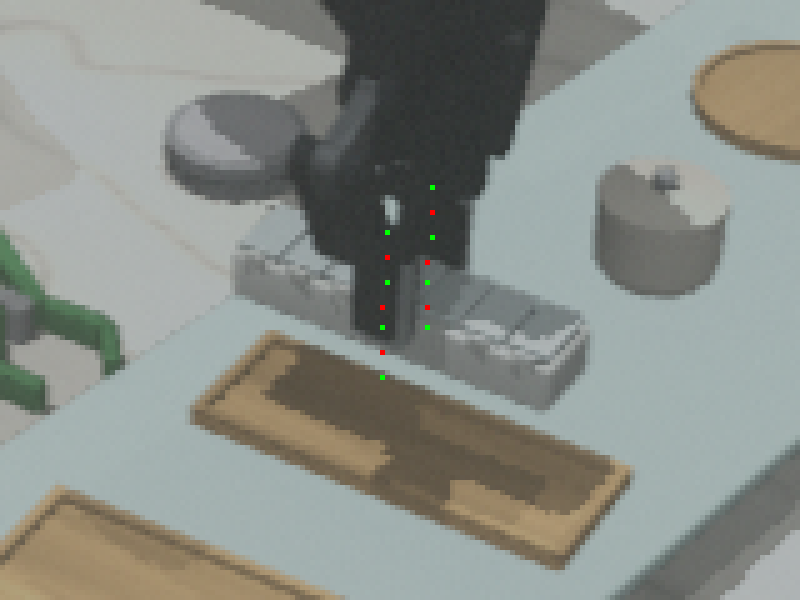

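>>> {"fn": "move_arm", "kwargs": {
  "hand": [255, 255, 255, 255, 255, 255, 255, 255],
  "delta_pos": [
    [2, -1, 8],
    [0, 0, 12],
    [0, 0, 12],
    [0, 0, 9],
    [0, 0, 5],
    [0, 0, 2],
    [0, 0, 1],
    [0, 0, 0]
  ],
  "spin": [0, 0, 0, 0, 0, 0, 0, 0]
}}

```text
clock: 8.75
eef_pos: [643.2, -7.8, 43.2]
eef_rot: [0.0, 0.996, 0.086, 0.0]
ft_force: [0.5, -0.3, -0.6]
finger_gap: 31.0
finger_force: 30.1
```

>>> {"fn": "move_arm", "kwargs": {
  "hand": [255, 255, 255],
  "delta_pos": [
    [0, 0, 1],
    [0, 0, 0.5],
    [0, 0, 0]
  ],
  "spin": [0, 0, 0]
}}

```text
clock: 9.05
eef_pos: [643.0, -7.8, 41.7]
eef_rot: [0.0, 0.996, 0.086, 0.0]
ft_force: [-0.8, -0.4, -0.9]
finger_gap: 30.9
finger_force: 30.1
```

>>> {"fn": "move_arm", "kwargs": {
  "hand": [255, 255, 200, 150, 110, 95, 95, 95],
  "delta_pos": [
    [0, 0, 0.5],
    [0, 0, 0],
    [0, 0, 0],
    [0, 0, 0],
    [0, 0, 0],
    [0, 0, 0],
    [0, 0, 0],
    [0, 0, 0]
  ],
  "spin": [0, 0, 0, 0, 0, 0, 0, 0]
}}

```text
clock: 9.85
eef_pos: [642.9, -7.7, 41.0]
eef_rot: [-0.0, 0.996, 0.086, -0.0]
ft_force: [0.2, 0.0, 0.1]
finger_gap: 53.6
finger_force: 0.0
```

>>> {"fn": "move_arm", "kwargs": {
  "hand": [60, 40, 20, 0, 0, 0],
  "delta_pos": [
    [0, 0, -10],
    [0, 0, -20],
    [0, 0, -25],
    [0, 0, -25],
    [0, 0, -20],
    [0, 0, 0]
  ],
  "spin": [0, 0, 0, 0, 0, 0]
}}

```text
clock: 10.45
eef_pos: [645.5, -8.1, 145.1]
eef_rot: [0.001, 0.996, 0.086, 0.004]
ft_force: [0.4, -0.2, -0.3]
finger_gap: 85.6
finger_force: 0.0
```

```bash
python3 - <<'E'
from h import *
from rig import arm
s=arm.state();p,t=pose(s);print(p,np.degrees(t),s['finger_gap'])
c=arm.read_camera('scene');print(obj(c,642,-8,75,73,3))
plan(p,t,[434,-147.6,80],-5.2,10)
E
```

```text
[645.54904213  -8.07959111 145.13692237] 9.85403466665238 85.6113748157074
(720, array([644. ,  -9.8, 121.8,  34.5,  10.4,  72.7]))
[[-23.2,10.1,6.5],[-23.0,10.7,6.5],[-22.7,11.3,6.5],[-22.4,11.9,6.5],[-22.0,12.5,6.5],[-21.7,13.1,6.5],[-21.4,13.6,6.5],[-21.0,14.2,6.5],[-20.6,14.7,6.5],[-20.2,15.3,6.5]] spin 0.0263
```

>>> {"fn": "move_arm", "kwargs": {
  "hand": [0, 0, 0, 0, 0],
  "delta_pos": [
    [-23, 10, 6],
    [-22.8, 10.7, 6],
    [-22.5, 11.3, 6],
    [-22.2, 12, 6],
    [-21.8, 12.5, 6]
  ],
  "spin": [0.026, 0.026, 0.026, 0.026, 0.026]
}}

```text
clock: 11.0
eef_pos: [536.2, -77.3, 109.6]
eef_rot: [-0.0, 1.0, 0.02, -0.001]
ft_force: [-0.2, 0.5, -0.0]
finger_gap: 85.5
finger_force: 0.0
```

>>> {"fn": "move_arm", "kwargs": {
  "hand": [0, 0, 0, 0, 0, 15, 15],
  "delta_pos": [
    [-21.5, 13, 6],
    [-21.2, 13.6, 6],
    [-20.8, 14.2, 6],
    [-20.5, 14.7, 6],
    [-20, 15.3, 6],
    [0, 0, 0],
    [0, 0, 0]
  ],
  "spin": [0.026, 0.026, 0.026, 0.026, 0.026, 0, 0]
}}

```text
clock: 11.7
eef_pos: [432.8, -147.0, 80.4]
eef_rot: [-0.0, 0.999, -0.045, -0.001]
ft_force: [-0.3, 0.3, 0.3]
finger_gap: 80.5
finger_force: 0.0
```

```bash
python3 - <<'E'
from h import *
from rig import arm
s=arm.state();p,t=pose(s);print(p,np.degrees(t),s['finger_gap'])
plan(p,t,[434,-147.6,-12],-5.2,1)
E
```

```text
[ 432.83893201 -146.99732771   80.38867848] -5.122875654387786 80.50470890845713
[[1.2,0.5,92.4]] spin 0.0013
```

>>> {"fn": "move_arm", "kwargs": {
  "hand": [15, 15, 15, 15, 15, 15, 15, 15],
  "delta_pos": [
    [1.2, 0.5, 15],
    [0, 0, 20],
    [0, 0, 18],
    [0, 0, 15],
    [0, 0, 10],
    [0, 0, 9],
    [0, 0, 5],
    [0, 0, 0]
  ],
  "spin": [0, 0, 0, 0, 0, 0, 0, 0]
}}

```text
clock: 12.5
eef_pos: [434.5, -147.5, -11.4]
eef_rot: [-0.0, 0.999, -0.044, -0.0]
ft_force: [0.1, 0.4, -0.0]
finger_gap: 80.7
finger_force: 0.0
```

>>> {"fn": "move_arm", "kwargs": {
  "hand": [255, 255, 255, 255, 255],
  "delta_pos": [
    [0, 0, 0],
    [0, 0, 0],
    [0, 0, 0],
    [0, 0, 0],
    [0, 0, 0]
  ],
  "spin": [0, 0, 0, 0, 0],
  "force": 40
}}

```text
clock: 13.0
eef_pos: [434.8, -147.9, -10.4]
eef_rot: [0.0, 0.999, -0.044, 0.001]
ft_force: [0.6, -0.5, 6.3]
finger_gap: 53.5
finger_force: 43.3
```

```bash
python3 - <<'E'
from h import *
from rig import arm
p,t=pose(arm.state());print(p);plan(p+[0,0,100],t,[633,-138.7,p[2]+100],11.8,8)
E
```

```text
[ 434.78450045 -147.87681636  -10.38963234]
[[24.6,-3.3,-0.0],[24.7,-2.4,-0.0],[24.8,-1.5,-0.0],[24.8,-0.6,-0.0],[24.8,0.3,-0.0],[24.8,1.2,-0.0],[24.7,2.1,-0.0],[24.6,3.0,-0.0]] spin -0.0368
```

>>> {"fn": "move_arm", "kwargs": {
  "hand": [255, 255, 255, 255, 255, 255],
  "delta_pos": [
    [0, 0, -10],
    [0, 0, -20],
    [0, 0, -25],
    [0, 0, -25],
    [0, 0, -20],
    [0, 0, 0]
  ],
  "spin": [0, 0, 0, 0, 0, 0]
}}

```text
clock: 13.6
eef_pos: [435.8, -148.5, 91.4]
eef_rot: [0.001, 0.999, -0.044, 0.002]
ft_force: [0.3, -0.3, -2.1]
finger_gap: 53.7
finger_force: 42.6
```

>>> {"fn": "move_arm", "kwargs": {
  "hand": [255, 255, 255, 255, 255, 255, 255, 255],
  "delta_pos": [
    [24.5, -3.3, 0],
    [24.7, -2.4, 0],
    [24.8, -1.5, 0],
    [24.8, -0.6, 0],
    [24.8, 0.3, 0],
    [24.8, 1.2, 0],
    [24.7, 2.1, 0],
    [24.5, 3, 0]
  ],
  "spin": [-0.037, -0.037, -0.037, -0.037, -0.037, -0.037, -0.037, -0.037]
}}

```text
clock: 14.4
eef_pos: [632.4, -137.7, 87.4]
eef_rot: [-0.001, 0.995, 0.104, -0.001]
ft_force: [0.9, 0.1, -1.4]
finger_gap: 53.7
finger_force: 42.6
```

>>> {"fn": "move_arm", "kwargs": {
  "hand": [255, 255],
  "delta_pos": [
    [0, 0, 10],
    [0, 0, 0]
  ],
  "spin": [0, 0]
}}

```text
clock: 14.6
eef_pos: [630.3, -137.3, 76.1]
eef_rot: [-0.001, 0.995, 0.104, -0.003]
ft_force: [-0.8, 0.4, -0.9]
finger_gap: 53.2
finger_force: 42.6
```

```bash
python3 - <<'E'
from h import *
from rig import arm
s=arm.state();p,t=pose(s);print(p,np.degrees(t),s['finger_gap'])
plan(p,t,[633,-138.7,38.6],11.8,1)
c=arm.read_camera('scene');W=world(c)
c2=dict(c);c2['z_map']=np.where(c['color'].max(2)>75,c['z_map'],0)
print(obj(c2,633,-139,75,p[2]+10.4+36,4))
snap(c,p,t,27,'pics/b1.png')
E
```

```text
[ 630.26574608 -137.29300085   76.08077939] 11.915070881941675 53.167813927515034
[[2.4,1.9,37.5]] spin 0.002
(692, array([ 631. , -140.6,   90.8,   62.8,   12. ,  120.6]))
```

View pics/b1.png

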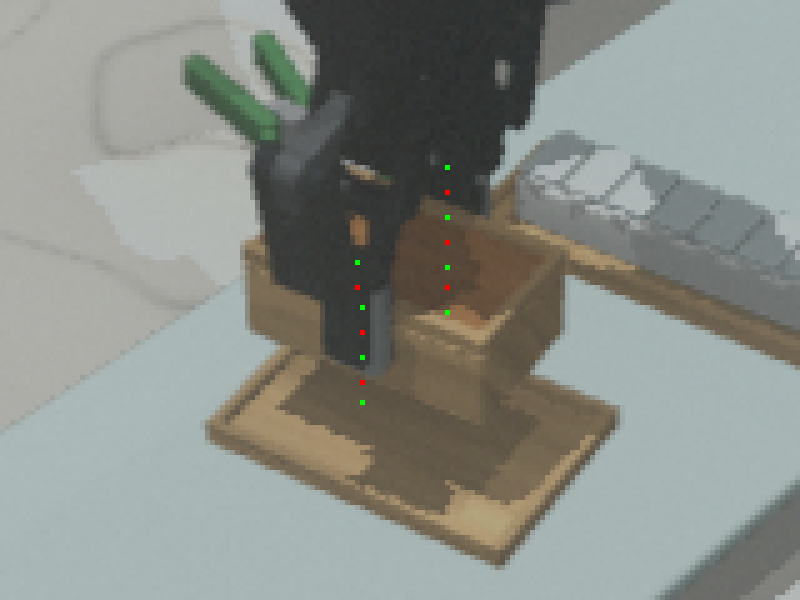

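>>> {"fn": "move_arm", "kwargs": {
  "hand": [255, 255, 255, 255, 255, 255, 255, 255],
  "delta_pos": [
    [2, 1.5, 6],
    [0, 0, 10],
    [0, 0, 9],
    [0, 0, 6],
    [0, 0, 3],
    [0, 0, 1],
    [0, 0, 0],
    [0, 0, 0]
  ],
  "spin": [0, 0, 0, 0, 0, 0, 0, 0]
}}

```text
clock: 15.45
eef_pos: [635.1, -139.4, 44.4]
eef_rot: [0.0, 0.995, 0.104, 0.0]
ft_force: [-0.2, -0.3, -1.5]
finger_gap: 53.4
finger_force: 42.6
```

>>> {"fn": "move_arm", "kwargs": {
  "hand": [255, 255, 255],
  "delta_pos": [
    [0, 0, 1],
    [0, 0, 0.5],
    [0, 0, 0]
  ],
  "spin": [0, 0, 0]
}}

```text
clock: 15.75
eef_pos: [634.8, -139.4, 42.6]
eef_rot: [0.0, 0.995, 0.104, 0.0]
ft_force: [0.3, 0.7, -1.2]
finger_gap: 53.6
finger_force: 42.6
```

>>> {"fn": "move_arm", "kwargs": {
  "hand": [255, 255, 255, 255, 255],
  "delta_pos": [
    [-1.5, 0, 1],
    [0, 0, 1],
    [0, 0, 1],
    [0, 0, 0.5],
    [0, 0, 0]
  ],
  "spin": [0, 0, 0, 0, 0]
}}

```text
clock: 16.25
eef_pos: [633.3, -139.6, 38.9]
eef_rot: [-0.0, 0.995, 0.104, -0.0]
ft_force: [-0.2, -0.0, -1.4]
finger_gap: 53.5
finger_force: 42.6
```

>>> {"fn": "move_arm", "kwargs": {
  "hand": [255, 255, 255, 80, 60, 40, 30, 30],
  "delta_pos": [
    [0, 0, 0.5],
    [0, 0, 0.4],
    [0, 0, 0],
    [0, 0, 0],
    [0, 0, 0],
    [0, 0, 0],
    [0, 0, 0],
    [0, 0, 0]
  ],
  "spin": [0, 0, 0, 0, 0, 0, 0, 0]
}}

```text
clock: 17.05
eef_pos: [633.3, -139.6, 38.0]
eef_rot: [-0.0, 0.995, 0.104, -0.0]
ft_force: [0.5, 0.6, 1.3]
finger_gap: 75.4
finger_force: 0.0
```

>>> {"fn": "move_arm", "kwargs": {
  "hand": [15, 0, 0, 0, 0, 0],
  "delta_pos": [
    [0, 0, -10],
    [0, 0, -20],
    [0, 0, -25],
    [0, 0, -25],
    [0, 0, -10],
    [0, 0, 0]
  ],
  "spin": [0, 0, 0, 0, 0, 0]
}}

```text
clock: 17.65
eef_pos: [634.6, -140.1, 130.4]
eef_rot: [0.001, 0.995, 0.104, 0.002]
ft_force: [0.0, -0.2, -0.4]
finger_gap: 85.6
finger_force: 0.0
```

```bash
python3 - <<'E'
from h import *
from rig import arm
s=arm.state();p,t=pose(s);print(p,np.degrees(t),s['finger_gap'])
c=arm.read_camera('scene');print(obj(c,633,-139,70,83,5))
p,t=plan(p,t,[500,0,100],5,6)
p,t=plan(p,t,[426,142,80],0,6)
E
```

```text
[ 634.64096494 -140.12859384  130.38625831] 11.908513091536596 85.5516381952092
(1379, array([ 632.8, -140.1,   91.6,   57.7,   11.4,   83.2]))
[[-17.1,-27.5,5.1],[-17.7,-27.1,5.1],[-18.2,-26.8,5.1],[-18.8,-26.4,5.1],[-19.3,-26.0,5.1],[-19.8,-25.6,5.1]] spin 0.0201
[[-10.2,-24.7,3.3],[-10.6,-24.5,3.3],[-10.9,-24.3,3.3],[-11.3,-24.2,3.3],[-11.6,-24.0,3.3],[-12.0,-23.8,3.3]] spin 0.0145
```

>>> {"fn": "move_arm", "kwargs": {
  "hand": [0, 0, 0, 0, 0, 0],
  "delta_pos": [
    [-17, -27.5, 5],
    [-17.5, -27, 5],
    [-18, -27, 5],
    [-18.5, -26.5, 5],
    [-19, -26, 5],
    [-19.5, -25.5, 5]
  ],
  "spin": [0.02, 0.02, 0.02, 0.02, 0.02, 0.02]
}}

```text
clock: 18.3
eef_pos: [497.9, 1.8, 96.7]
eef_rot: [-0.0, 0.999, 0.043, -0.001]
ft_force: [-0.4, 0.1, -0.1]
finger_gap: 85.5
finger_force: 0.0
```

>>> {"fn": "move_arm", "kwargs": {
  "hand": [0, 0, 0, 0, 0, 0, 0, 0],
  "delta_pos": [
    [-10.2, -24.7, 3],
    [-10.6, -24.5, 3],
    [-11, -24.3, 3],
    [-11.3, -24.2, 3],
    [-11.6, -24, 3],
    [-12, -23.8, 3],
    [0, 0, 0],
    [0, 0, 0]
  ],
  "spin": [0.0145, 0.0145, 0.0145, 0.0145, 0.0145, 0.0145, 0, 0]
}}

```text
clock: 19.1
eef_pos: [425.3, 142.8, 79.3]
eef_rot: [0.0, 1.0, 0.001, -0.001]
ft_force: [-0.3, -0.4, -0.4]
finger_gap: 85.2
finger_force: 0.0
```

```bash
python3 - <<'E'
from h import *
from rig import arm
s=arm.state();p,t=pose(s);print(p,np.degrees(t),s['finger_gap'])
c=arm.read_camera('scene');print(obj(c,426,142,45,18,4))
plan(p,t,[426,142,-15],0,1)
E
```

```text
[425.25032528 142.78476921  79.33731312] 0.14908964054591017 85.190270959745
(377, array([427.7, 142. ,  64.2,  62.3, -84.4,  18.2]))
[[0.7,0.8,94.3]] spin 0.0026
```

>>> {"fn": "move_arm", "kwargs": {
  "hand": [0, 0, 0, 0, 0, 0, 0, 0],
  "delta_pos": [
    [1, 1, 15],
    [0, 0, 20],
    [0, 0, 20],
    [0, 0, 15],
    [0, 0, 10],
    [0, 0, 10],
    [0, 0, 5],
    [0, 0, 0]
  ],
  "spin": [0, 0, 0, 0, 0, 0, 0, 0]
}}

```text
clock: 19.95
eef_pos: [426.9, 141.4, -15.3]
eef_rot: [0.0, 1.0, 0.0, -0.0]
ft_force: [0.9, -0.2, 0.8]
finger_gap: 85.5
finger_force: 0.0
```

```bash
python3 - <<'E'
from h import *
from rig import arm
c=arm.read_camera('scene');s=arm.state();p,t=pose(s);print(p,s['finger_gap'])
snap(c,p,t,46,'pics/c1.png')
E
```

```text
[427.04023458 141.52275348 -14.93254362] 85.32685042654947
```

View pics/c1.png

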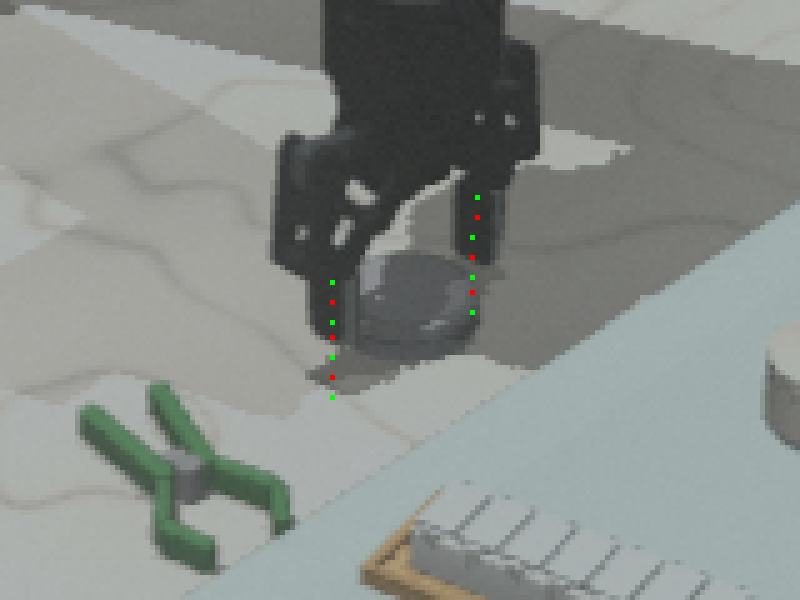

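>>> {"fn": "move_arm", "kwargs": {
  "hand": [60, 100, 255, 255, 255, 255],
  "delta_pos": [
    [0, 0, 0],
    [0, 0, 0],
    [0, 0, 0],
    [0, 0, 0],
    [0, 0, 0],
    [0, 0, 0]
  ],
  "spin": [0, 0, 0, 0, 0, 0],
  "force": 35
}}

```text
clock: 20.6
eef_pos: [427.3, 141.7, -14.0]
eef_rot: [-0.0, 1.0, 0.0, 0.001]
ft_force: [-0.6, -0.6, 6.1]
finger_gap: 62.0
finger_force: 37.3
```

>>> {"fn": "move_arm", "kwargs": {
  "hand": [255, 255, 255, 255, 255, 255],
  "delta_pos": [
    [0, 0, -10],
    [0, 0, -20],
    [0, 0, -25],
    [0, 0, -25],
    [0, 0, -10],
    [0, 0, 0]
  ],
  "spin": [0, 0, 0, 0, 0, 0]
}}

```text
clock: 21.2
eef_pos: [427.9, 141.8, 76.6]
eef_rot: [-0.0, 1.0, 0.0, 0.002]
ft_force: [-0.3, -0.5, -2.1]
finger_gap: 62.1
finger_force: 39.2
```

```bash
python3 - <<'E'
from h import *
from rig import arm
c=arm.read_camera('scene');s=arm.state();p,t=pose(s);print(p,s['finger_gap'])
W=world(c);m=(c['color'].max(2)>70)&(np.hypot(W[...,0]-p[0],W[...,1]-p[1])<45)&(W[...,2]>60)&(W[...,2]<115)
print(np.percentile(W[m][:,2],[5,50,95]),m.sum())
plan(p,t,[617,284.6,p[2]],20,8)
E
```

```text
[427.15946611 141.72437488  75.59539819] 61.657127259988016
[ 92.94724275 107.85382441 110.95764909] 436
[[23.7,-17.8,-0.0],[24.5,-16.8,-0.0],[25.2,-15.7,-0.0],[25.9,-14.6,-0.0],[26.5,-13.5,-0.0],[27.0,-12.3,-0.0],[27.5,-11.1,-0.0],[28.0,-9.9,-0.0]] spin -0.0435
```

>>> {"fn": "move_arm", "kwargs": {
  "hand": [255, 255, 255, 255, 255, 255, 255, 255],
  "delta_pos": [
    [23.7, -17.8, 0],
    [24.5, -16.8, 0],
    [25.2, -15.7, 0],
    [25.9, -14.6, 0],
    [26.5, -13.5, 0],
    [27, -12.3, 0],
    [27.5, -11, 0],
    [28, -10, 0]
  ],
  "spin": [-0.0435, -0.0435, -0.0435, -0.0435, -0.0435, -0.0435, -0.0435, -0.0435]
}}

```text
clock: 22.05
eef_pos: [616.2, 284.8, 72.5]
eef_rot: [0.0, 0.985, 0.174, -0.002]
ft_force: [-0.2, 0.2, -0.9]
finger_gap: 61.7
finger_force: 39.2
```

>>> {"fn": "move_arm", "kwargs": {
  "hand": [255, 255, 255],
  "delta_pos": [
    [0, 0, 5],
    [0, 0, 5],
    [0, 0, 0]
  ],
  "spin": [0, 0, 0]
}}

```text
clock: 22.35
eef_pos: [613.7, 283.4, 62.2]
eef_rot: [0.0, 0.985, 0.173, -0.003]
ft_force: [-0.3, 0.5, -1.1]
finger_gap: 62.1
finger_force: 39.2
```

```bash
python3 - <<'E'
from h import *
from rig import arm
c=arm.read_camera('scene');s=arm.state();p,t=pose(s);print(p,s['finger_gap'],np.degrees(t))
c2=dict(c);c2['z_map']=np.where(c['color'].max(2)>70,c['z_map'],0)
print(obj(c2,617,285,45,p[2]+14+18,4))
plan(p,t,[617,284.6,36],20,1)
E
```

```text
[614.25521307 283.46566684  63.08967859] 61.761558114016836 19.95572306735902
(190, array([618.9, 274.8,  60.7,  57.6,  43.6,  94.1]))
[[3.0,-0.1,27.1]] spin -0.0008
```

>>> {"fn": "move_arm", "kwargs": {
  "hand": [255, 255, 255, 255, 255, 255, 255],
  "delta_pos": [
    [1.5, 0, 6],
    [0, 0, 7],
    [0, 0, 6],
    [0, 0, 3],
    [0, 0, 2],
    [0, 0, 0],
    [0, 0, 0]
  ],
  "spin": [0, 0, 0, 0, 0, 0, 0]
}}

```text
clock: 23.1
eef_pos: [618.2, 285.1, 41.3]
eef_rot: [-0.0, 0.985, 0.174, 0.0]
ft_force: [-0.7, 0.1, -1.1]
finger_gap: 62.3
finger_force: 39.2
```

>>> {"fn": "move_arm", "kwargs": {
  "hand": [255, 255, 255, 255, 255, 255, 255, 255],
  "delta_pos": [
    [-1, 0, 1],
    [0, 0, 1],
    [0, 0, 1],
    [0, 0, 1],
    [0, 0, 0.7],
    [0, 0, 0.5],
    [0, 0, 0.5],
    [0, 0, 0]
  ],
  "spin": [0, 0, 0, 0, 0, 0, 0, 0]
}}

```text
clock: 23.9
eef_pos: [617.1, 284.7, 35.3]
eef_rot: [-0.0, 0.985, 0.173, -0.0]
ft_force: [-0.5, 0.5, -1.0]
finger_gap: 61.8
finger_force: 39.2
```

>>> {"fn": "move_arm", "kwargs": {
  "hand": [255, 255, 255, 255],
  "delta_pos": [
    [0, 0, 0.4],
    [0, 0, 0.4],
    [0, 0, 0.3],
    [0, 0, 0]
  ],
  "spin": [0, 0, 0, 0]
}}

```text
clock: 24.3
eef_pos: [617.2, 284.7, 35.1]
eef_rot: [-0.0, 0.985, 0.174, 0.0]
ft_force: [-1.8, -1.9, 6.6]
finger_gap: 61.6
finger_force: 39.8
```

>>> {"fn": "move_arm", "kwargs": {
  "hand": [75, 68, 60, 50, 30, 10, 0, 0],
  "delta_pos": [
    [0, 0, 0],
    [0, 0, 0],
    [0, 0, 0],
    [0, 0, 0],
    [0, 0, 0],
    [0, 0, 0],
    [0, 0, 0],
    [0, 0, 0]
  ],
  "spin": [0, 0, 0, 0, 0, 0, 0, 0],
  "force": 20
}}

```text
clock: 25.1
eef_pos: [617.1, 284.7, 34.2]
eef_rot: [0.0, 0.985, 0.174, -0.0]
ft_force: [1.4, -0.4, -0.3]
finger_gap: 85.5
finger_force: 0.0
```

>>> {"fn": "move_arm", "kwargs": {
  "hand": [0, 0, 0, 0, 0, 0],
  "delta_pos": [
    [0, 0, -10],
    [0, 0, -20],
    [0, 0, -25],
    [0, 0, -25],
    [0, 0, -10],
    [0, 0, 0]
  ],
  "spin": [0, 0, 0, 0, 0, 0]
}}

```text
clock: 25.7
eef_pos: [618.5, 285.1, 126.8]
eef_rot: [-0.0, 0.985, 0.174, 0.002]
ft_force: [-0.2, -0.3, -0.9]
finger_gap: 85.3
finger_force: 0.0
```

```bash
python3 - <<'E'
from h import *
from rig import arm
c=arm.read_camera('scene');s=arm.state();p,t=pose(s);print(p,s['finger_gap'],np.degrees(t))
print(obj(c,617,285,45,67,4))
p,t=plan(p,t,[500,120,130],10,7)
p,t=plan(p,t,[480,-120,130],0,8)
p,t=plan(p,t,[391,-312,100],0,7)
E
```

```text
[617.41979485 284.75806193 125.06297131] 85.77466895958582 19.986787878410368
(405, array([616.7, 282.3,  63.1,  60.6, -57.8,  67.1]))
[[-23.8,16.4,-0.7],[-23.4,17.0,-0.7],[-23.0,17.6,-0.7],[-22.5,18.1,-0.7],[-22.1,18.7,-0.7],[-21.6,19.2,-0.7],[-21.1,19.7,-0.7]] spin 0.0249
[[-7.7,29.1,-0.0],[-7.0,29.3,-0.0],[-6.4,29.4,-0.0],[-5.8,29.5,-0.0],[-5.1,29.7,-0.0],[-4.5,29.8,-0.0],[-3.8,29.9,-0.0],[-3.2,29.9,-0.0]] spin 0.0218
[[-12.7,27.4,4.3],[-12.7,27.4,4.3],[-12.7,27.4,4.3],[-12.7,27.4,4.3],[-12.7,27.4,4.3],[-12.7,27.4,4.3],[-12.7,27.4,4.3]] spin -0.0
```

>>> {"fn": "move_arm", "kwargs": {
  "hand": [0, 0, 0, 0, 0, 0, 0],
  "delta_pos": [
    [-23.8, 16.4, 0],
    [-23.4, 17, 0],
    [-23, 17.6, 0],
    [-22.5, 18.1, 0],
    [-22, 18.7, 0],
    [-21.6, 19.2, 0],
    [-21, 19.7, 0]
  ],
  "spin": [0.025, 0.025, 0.025, 0.025, 0.025, 0.025, 0.025]
}}

```text
clock: 26.45
eef_pos: [497.8, 119.1, 122.9]
eef_rot: [-0.0, 0.996, 0.086, -0.002]
ft_force: [-0.4, -0.0, 0.1]
finger_gap: 85.1
finger_force: 0.0
```

>>> {"fn": "move_arm", "kwargs": {
  "hand": [0, 0, 0, 0, 0, 0, 0, 0],
  "delta_pos": [
    [-7.7, 29, 0],
    [-7, 29.3, 0],
    [-6.4, 29.4, 0],
    [-5.8, 29.5, 0],
    [-5.1, 29.7, 0],
    [-4.5, 29.8, 0],
    [-3.8, 30, 0],
    [-3.2, 30, 0]
  ],
  "spin": [0.022, 0.022, 0.022, 0.022, 0.022, 0.022, 0.022, 0.022]
}}

```text
clock: 27.25
eef_pos: [478.1, -120.8, 123.0]
eef_rot: [-0.001, 1.0, -0.002, -0.001]
ft_force: [0.3, 0.5, 0.8]
finger_gap: 85.4
finger_force: 0.0
```

>>> {"fn": "move_arm", "kwargs": {
  "hand": [60, 60, 60, 60, 60, 60, 60, 60],
  "delta_pos": [
    [-12.7, 27.4, 4],
    [-12.7, 27.4, 4],
    [-12.7, 27.4, 4],
    [-12.7, 27.4, 4],
    [-12.7, 27.4, 4],
    [-12.7, 27.4, 4],
    [-12.7, 27.4, 4],
    [0, 0, 0]
  ],
  "spin": [0, 0, 0, 0, 0, 0, 0, 0]
}}

```text
clock: 28.05
eef_pos: [388.7, -314.6, 94.8]
eef_rot: [-0.0, 1.0, -0.003, -0.0]
ft_force: [0.4, 0.7, -0.4]
finger_gap: 65.3
finger_force: 0.0
```

```bash
python3 - <<'E'
from h import *
from rig import arm
c=arm.read_camera('scene');s=arm.state();p,t=pose(s);print(p,s['finger_gap'],np.degrees(t))
print(obj(c,391,-312,30,60,4))
plan(p,t,[391,-312,45],0,1)
E
```

```text
[ 388.81116608 -312.51373872   94.96263566] 65.25888579583689 -0.3239367233432391
(104, array([ 391.7, -311.8,   23.2,   21.3,  -28.9,   59.9]))
[[2.2,-0.5,50.0]] spin -0.0057
```

>>> {"fn": "move_arm", "kwargs": {
  "hand": [60, 60, 60, 60, 60, 60, 60, 60],
  "delta_pos": [
    [2, -0.5, 10],
    [0, 0, 18],
    [0, 0, 18],
    [0, 0, 18],
    [0, 0, 15],
    [0, 0, 10],
    [0, 0, 6],
    [0, 0, 0]
  ],
  "spin": [0, 0, 0, 0, 0, 0, 0, 0]
}}

```text
clock: 28.9
eef_pos: [391.9, -310.2, 0.5]
eef_rot: [-0.001, 1.0, -0.001, -0.001]
ft_force: [-0.4, -0.3, -0.1]
finger_gap: 65.1
finger_force: 0.0
```

```bash
python3 - <<'E'
from h import *
from rig import arm
c=arm.read_camera('scene');s=arm.state();p,t=pose(s);print(p,s['finger_gap'],s['ft_force'])
snap(c,p,t,36,'pics/v1.png')
E
```

```text
[ 392.13109811 -310.6800267     1.07052528] 65.3304249533031 [-0.20651413 -0.45407617  0.98428656]
```

View pics/v1.png

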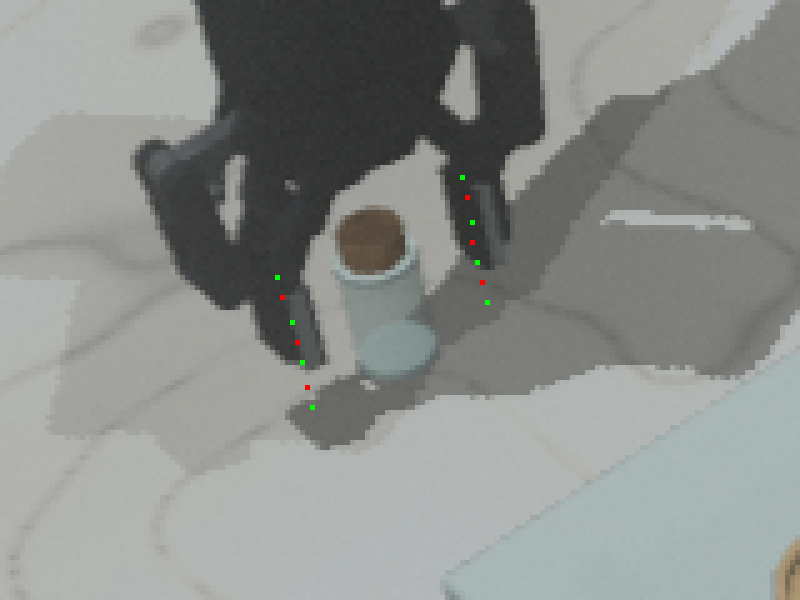

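>>> {"fn": "move_arm", "kwargs": {
  "hand": [100, 130, 150, 165, 255, 255, 255, 255],
  "delta_pos": [
    [-0.5, 1, 0],
    [0, 0, 0],
    [0, 0, 0],
    [0, 0, 0],
    [0, 0, 0],
    [0, 0, 0],
    [0, 0, 0],
    [0, 0, 0]
  ],
  "spin": [0, 0, 0, 0, 0, 0, 0, 0],
  "force": 25
}}

```text
clock: 29.75
eef_pos: [391.7, -312.5, 1.7]
eef_rot: [0.0, 1.0, -0.001, 0.0]
ft_force: [-0.5, -0.1, 5.5]
finger_gap: 27.1
finger_force: 24.6
```

>>> {"fn": "move_arm", "kwargs": {
  "hand": [255, 255, 255, 255, 255, 255, 255],
  "delta_pos": [
    [0, 0, -8],
    [0, 0, -15],
    [0, 0, -20],
    [0, 0, -20],
    [0, 0, -15],
    [0, 0, -7],
    [0, 0, 0]
  ],
  "spin": [0, 0, 0, 0, 0, 0, 0]
}}

```text
clock: 30.45
eef_pos: [391.9, -312.6, 87.2]
eef_rot: [0.001, 1.0, -0.001, 0.001]
ft_force: [-0.1, -0.4, -0.5]
finger_gap: 27.1
finger_force: 24.7
```

```bash
python3 - <<'E'
from h import *
from rig import arm
c=arm.read_camera('scene');s=arm.state();p,t=pose(s);print(p,s['finger_gap'],np.degrees(t))
print(obj(c,p[0],p[1],25,p[2]+60,5))
plan(p,t,[630,-296.5,p[2]],0,8)
E
```

```text
[ 391.56745927 -312.21474972   86.46310562] 27.084167259812407 -0.12144934766294294
(153, array([ 392.5, -311.3,   42.8,   27.5,  -88.6,  145.1]))
[[29.8,-2.0,-0.0],[29.8,-2.0,-0.0],[29.8,-2.0,-0.0],[29.8,-2.0,-0.0],[29.8,-2.0,-0.0],[29.8,-2.0,-0.0],[29.8,-2.0,-0.0],[29.8,-2.0,-0.0]] spin -0.0003
```

>>> {"fn": "move_arm", "kwargs": {
  "hand": [255, 255, 255, 255, 255, 255, 255, 255],
  "delta_pos": [
    [20, -2, 0],
    [32, -2, 0],
    [36, -2, 0],
    [36, -2, 0],
    [36, -2, 0],
    [34, -2, 0],
    [28, -2, 0],
    [16.5, -2, 0]
  ],
  "spin": [0, 0, 0, 0, 0, 0, 0, 0]
}}

```text
clock: 31.3
eef_pos: [631.8, -296.0, 84.4]
eef_rot: [-0.0, 1.0, -0.001, -0.0]
ft_force: [-0.2, 0.7, -1.1]
finger_gap: 27.4
finger_force: 24.7
```

>>> {"fn": "move_arm", "kwargs": {
  "hand": [255, 255, 255, 255, 255, 255],
  "delta_pos": [
    [0, 0, 5],
    [0, 0, 8],
    [0, 0, 6],
    [0, 0, 3],
    [0, 0, 0],
    [0, 0, 0]
  ],
  "spin": [0, 0, 0, 0, 0, 0]
}}

```text
clock: 31.9
eef_pos: [629.7, -297.1, 64.4]
eef_rot: [-0.0, 1.0, -0.001, -0.0]
ft_force: [0.1, -0.1, -0.9]
finger_gap: 27.2
finger_force: 24.7
```

```bash
python3 - <<'E'
from h import *
from rig import arm
c=arm.read_camera('scene');s=arm.state();p,t=pose(s);print(p,s['finger_gap'],np.degrees(t),s['eef_rot'])
print(obj(c,p[0],p[1],25,p[2]+58,3))
plan(p,t,[630,-296.5,50.7],0,1)
snap(c,p,t,16,'pics/v2.png')
E
```

```text
[ 629.95732575 -297.15856695   64.65413244] 27.15173205404757 -0.1551975495002808 [ 1.42214006e-04  9.99999055e-01 -1.35438071e-03  1.90312946e-04]
(109, array([ 632.4, -298.4,   41. ,   20.6,  -88.8,  122.3]))
[[0.0,-0.7,14.0]] spin -0.0027
```

View pics/v2.png

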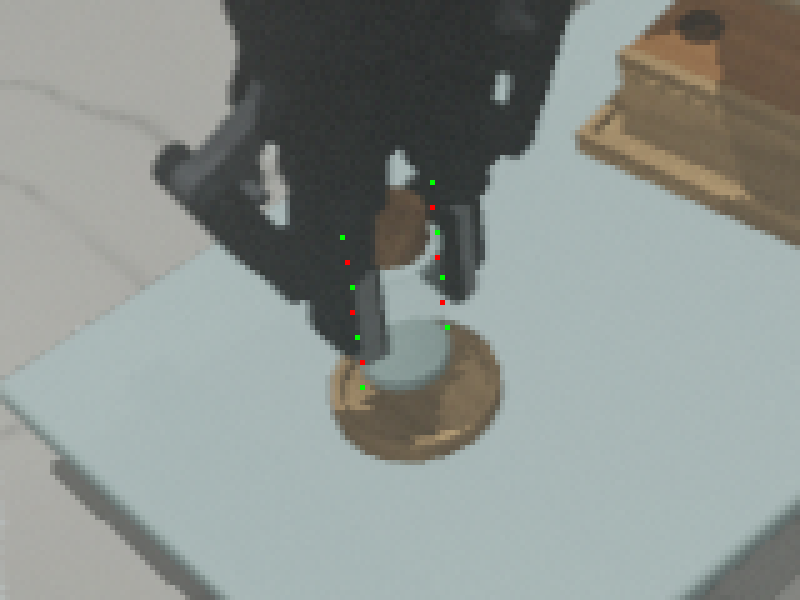

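Vial held upright above its tray. It picked up at z 1.7, so the floor contact should come near 50.7.

>>> {"fn": "move_arm", "kwargs": {
  "hand": [255, 255, 255, 255, 255, 255, 255],
  "delta_pos": [
    [0, -0.5, 3],
    [0, 0, 4],
    [0, 0, 3],
    [0, 0, 1],
    [0, 0, 1],
    [0, 0, 0.5],
    [0, 0, 0]
  ],
  "spin": [0, 0, 0, 0, 0, 0, 0]
}}

```text
clock: 32.65
eef_pos: [630.1, -296.3, 51.8]
eef_rot: [0.0, 1.0, -0.001, 0.0]
ft_force: [0.7, -0.1, -0.2]
finger_gap: 27.0
finger_force: 24.7
```

>>> {"fn": "move_arm", "kwargs": {
  "hand": [255, 255, 255, 255],
  "delta_pos": [
    [0, 0, 0.5],
    [0, 0, 0.4],
    [0, 0, 0],
    [0, 0, 0]
  ],
  "spin": [0, 0, 0, 0]
}}

```text
clock: 33.05
eef_pos: [630.1, -296.3, 50.9]
eef_rot: [0.0, 1.0, -0.001, 0.0]
ft_force: [0.2, -0.1, -0.3]
finger_gap: 26.9
finger_force: 24.7
```

>>> {"fn": "move_arm", "kwargs": {
  "hand": [255, 255, 255, 255],
  "delta_pos": [
    [0, 0, 0.3],
    [0, 0, 0.3],
    [0, 0, 0],
    [0, 0, 0]
  ],
  "spin": [0, 0, 0, 0]
}}

```text
clock: 33.45
eef_pos: [630.2, -296.3, 50.8]
eef_rot: [0.0, 1.0, -0.001, 0.0]
ft_force: [-1.0, 0.7, 3.2]
finger_gap: 27.2
finger_force: 24.9
```

>>> {"fn": "move_arm", "kwargs": {
  "hand": [180, 172, 164, 155, 145, 130, 110, 90],
  "delta_pos": [
    [0, 0, 0],
    [0, 0, 0],
    [0, 0, 0],
    [0, 0, 0],
    [0, 0, 0],
    [0, 0, 0],
    [0, 0, 0],
    [0, 0, 0]
  ],
  "spin": [0, 0, 0, 0, 0, 0, 0, 0],
  "force": 20
}}

```text
clock: 34.25
eef_pos: [630.1, -296.3, 50.2]
eef_rot: [-0.0, 1.0, -0.001, -0.0]
ft_force: [0.7, -0.7, -0.8]
finger_gap: 55.3
finger_force: 0.0
```

>>> {"fn": "move_arm", "kwargs": {
  "hand": [60, 60, 60, 60, 60, 60, 60, 60],
  "delta_pos": [
    [0, 0, 0],
    [0, 0, -6],
    [0, 0, -12],
    [0, 0, -20],
    [0, 0, -25],
    [0, 0, -25],
    [0, 0, -25],
    [0, 0, -10]
  ],
  "spin": [0, 0, 0, 0, 0, 0, 0, 0]
}}

```text
clock: 35.05
eef_pos: [631.8, -297.3, 177.7]
eef_rot: [0.002, 1.0, -0.001, 0.003]
ft_force: [0.7, -0.3, 0.2]
finger_gap: 65.3
finger_force: 0.0
```

>>> {"fn": "move_arm", "kwargs": {
  "hand": [0, 0, 0, 0, 0, 0, 0, 0],
  "delta_pos": [
    [-20, 8, 0],
    [-30, 12, 0],
    [-35, 15, 0],
    [-35, 15, 0],
    [-35, 15, 0],
    [-30, 12, 0],
    [-20, 8, 0],
    [0, 0, 0]
  ],
  "spin": [0, 0, 0, 0, 0, 0, 0, 0]
}}

```text
clock: 35.85
eef_pos: [422.3, -381.5, 173.4]
eef_rot: [-0.0, 1.0, -0.003, -0.001]
ft_force: [0.6, 0.1, -0.1]
finger_gap: 85.4
finger_force: 0.0
```

```bash
python3 - <<'E'
from h import *
from rig import arm
s=arm.state();p,t=pose(s);print(p,s['finger_gap'])
B=dict(org=(642,-8,75,73,4),box=(633,-139,70,83,5),comp=(617,285,45,67,4),vial=(630,-296,35,108,4),grip=(438,-12,70,12,5),pot=(634,144,40,84,5))
for n in('scene','top'):
  c=arm.read_camera(n)
  for k,v in B.items(): print(n,k,obj(c,*v))
  cv2.imwrite(f'pics/end_{n}.png',c['color'])
E
```

```text
[ 422.31177903 -381.52452018  173.36392438] 85.38406399954776
scene org (766, array([643.8,  -8.6, 122.5,  35.8,   9.2,  72.6]))
scene box (1369, array([ 632.8, -140.1,   92.7,   58.3,   12.5,   83.2]))
scene comp (407, array([616.1, 283.2,  64.8,  60.5, -58.2,  66.9]))
scene vial (166, array([ 630.1, -296.8,   22.8,   21.6,  -44. ,  108.5]))
scene grip (396, array([443.1, -13.3, 109.6,  57.1, -14.8,  13.6]))
scene pot (267, array([640.9, 149.3,  52.5,  45.6,  88.7,  81.3]))
top org (783, array([642.4,  -9.2, 122.8,  31.9,   9.7,  72.5]))
top box (1170, array([ 631.8, -140.4,   90.3,   54.8,   11.3,   83. ]))
top comp (718, array([615.1, 283.1,  63.1,  61.6,  89.1,  67.3]))
top vial (104, array([ 628.1, -296. ,   21.4,   20.1,   -9.8,  108. ]))
top grip (354, array([441.2,  -8.9, 109.4,  54.3, -18.7,  14.7]))
top pot (376, array([639.4, 148.7,  49.5,  46.2,  89.5,  81.3]))
```

View pics/end_scene.png

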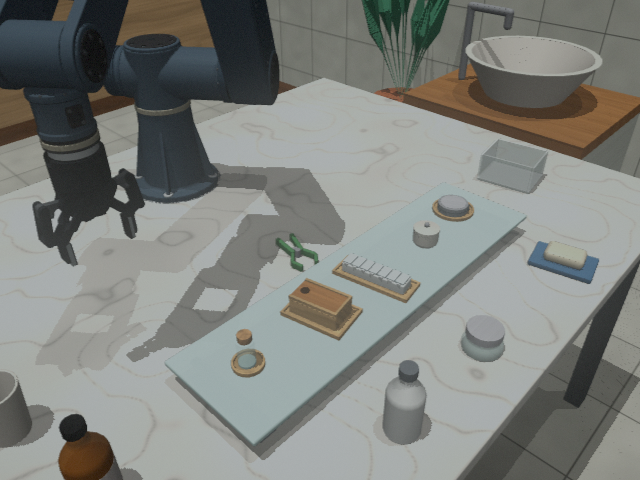

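The final picture shows all four things seated in their trays: vial at (247,350), box (320,300), organiser (376,272) and compact (453,207). The green gripper (297,250) and the pot (426,234) have not moved.

```bash
python3 -c "
from rig import arm
print(arm.sign_off())"
```

```text
the job is handed in; nothing more can be done
None
```

The job is handed in at about 36 s of the 120 s limit: the organiser, box, compact and vial are each down inside their own trays, upright with the vial standing, and the camera checks showed no shift of the green gripper or the white pot.

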